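# Lift the clamp bar and draw the heel pad out from under it

### The arm

A 6-joint arm with a two-finger parallel gripper is mounted at the origin on a cart in front of the work surface, level with it; the furniture and walls round the work are solid. World frame = base frame: x ahead of the robot, y to its left, z up, the work surface at z = 0. Lengths are in mm, angles in rad, forces in N, time in s.
With the tool pointing down it reaches from about 350 to 875 mm from the base axis. Payload 15.5 kg.
Tool frame: the origin (TCP) lies midway between the tips of the shut fingers; the grasp point (between the pads) lies 19 mm behind it; y points along the fingers, z is the direction in which the jaws open and shut, and the axes are right-handed (so a half turn about y gives the same grasp; the last joint's range is limited). The gripper opens to 85 mm and grips with 20 to 120 N. Pads are 22 mm wide; open, the fingers measure 114 mm over their backs; the gripper's body (76 mm by 85 mm) begins 54 mm behind the grasp point. The pads swing forward as they close: fully open they stand 13 mm farther back than shut.
Start: joints at [1.185, 0.494, 1.345, -0, 1.302, -0.096], TCP at [179.194, 598.762, 231.277] pointing down, gripper open.
Joint ranges: [-2.91, 2.91], [-0.82, 2.16], [0.22, 2.67], [-1.22, 4.37], [0.12, 2.79], [-3.08, 3.08]. Speed limits (rad/s): [1.89, 1.89, 2.57, 3.01, 3.01, 3.01].

### API

Orientations are given as a rotation vector (axis times angle).
In Python, from workcell import status, eyes, r gives the robot as it stands.
- The arm moves only by the tool drive_tool, never from a script. Its argument "moves" is a list of rows, each a list of 3 entries, a list of its own where there are three numbers: the finger opening in cm, from 0 to 8.54, then the shift along the tool's x, y, z in cm, then the turn about the tool's y in rad. A call has 1 to 8 rows; each row is the pose to reach, as a shift and turn from the pose commanded when the call began, along the tool's axes at that moment; what a row does not reach only later rows make up. A row lasts 1/12 s, in which the tool goes at most 41.7 mm and 7.16 degrees, less where a joint would pass 70% of its speed; a pose out of reach is approached as far as the arm can. A call with a gripper value outside its range is refused whole. The fingers move at their own pace and stop on an object; the grip force is fixed at half the most. Time passes only in rows, so rows that repeat a pose let the fingers close. It gives the time, the measured TCP pose, the force and the opening at its end, in the units of the state.
- status.get_state(): the state, without advancing time (a new reading comes with each control period).
- eyes.read_camera(name): name is "scene" or "top"; returns a dict with "frame" (480x640x3 uint8, red, green, blue), "intrinsics" (3x3 intrinsics, pixels), "T" (4x4, takes a point from camera to world coordinates). Camera axes: x right, y down, z forward; pixel columns grow to the right and rows downward; lengths in mm; the calibration is good to about 2 mm. A picture is of the moment at which its call begins. There is no depth.
- r.finish_job(): hands the job in, once; it reports no verdict.
The state is a dict: "time_s": time; "qpos": joint angles; "joint_vel": joint speeds; "joint_efforts": joint torques, N m; "position": TCP position; "tcp_rot": TCP orientation; "contact_force": force on the tool from outside, world axes, zero at the start; "wrist_torque": the same for the moment, N m; "finger_gap": finger opening in mm.
Only numpy, scipy, OpenCV 4.12 (cv2) and the standard library are available. Lean on these libraries where they do the work, as an engineer would, in place of code of your own. Each camera call takes 0.05 s, during which the arm holds its last target.

### The job

The rubber heel pad in the curing jig is done: lift the red-handled clamp bar right over until it lies back on its rest, then slide the pad out from where the bar held it, pushing the stiff brass keeper ahead of it along the deck until the keeper is fully home at the far end and the pad rests against it. Press only as hard as the sliding needs, for more than about 60 N marks the soft rubber; keep the pad flat on the jig, leave the bar up, and do not disturb the other things on the bench.

Things in the scene. Friction and masses are not known exactly. Their poses are not given: they have to be found in the camera images.
- jig: Curing jig: aluminium plate 96 (x) by 200 mm (y) fixed to the bench, origin under its middle at bench height, z up, -x side towards the robot. Its top, the deck, is 13 mm above the bench. A channel 79 mm wide runs along y at x = 0; beyond y = -10 mm its side rails stand only 4 mm over the deck. Behind (+x) stand hinge cheeks 40 mm high, x = 48 to 74, y = -67 to -33 mm.
- nest (a point): Middle of the nest's floor, level with the deck: jig x = 0, y = -50 mm. Dark walls 8 mm above the floor at both sides and the -y end; the brass keeper closes the +y end. The pad lies in it 1 to 5 mm from all these, its top 1 mm over the walls: no edge can be gripped or pushed, so press on its top and draw it along +y. The floor is slippery (friction about 0.15); fingers hold better (about 0.4).
- heel_pad: Black rubber heel pad, 74 x 74 mm, 9 mm thick, about 60 g, origin at the middle of its underside, z up. It starts in the nest, axes parallel to the jig's, under the foot of the clamp bar. Its edge towards the keeper (+y) is 37 mm from its origin, the rear edge 36 mm. Pressed with more than 60 N it is marked, with less than about 15 N the fingers slip on it while it pushes the keeper.
- keeper (a joint): Brass keeper's slide along the jig's +y, m: starts at 0 to 0.003, nearest the nest; 0.075 = fully home, by the dark end block. It is stiff: friction holds it where it stands, about 4 N to move it.
- keeper_face (a point): Middle of the keeper's face towards the pad (looks to the jig's -y), 5 mm above the deck, its y axis along the jig's y. It starts at jig y = -11.5 mm (plus the keeper's joint value). The keeper is a block across the deck, 78 mm wide, 12 mm thick, its top 9 mm above the deck.
- clamp_bar (a joint): Clamp bar's hinge, rad: 0 = down on the pad (start), growing as it is lifted over to the jig's +x; at 1.8 it lies back on its rest. Bar 0.35 kg, little friction: let go below about 1.3 it falls shut, above about 1.55 on to its rest. Its steel arm, 18 mm wide, crosses the middle of the nest; on its rest no part of it is nearer the nest's middle than 45 mm.
- bar_grip (a point): Middle of the bar's red T-handle, a round rod 14 mm thick, 100 mm long along the jig's y. With the bar down it is 72 mm above the bench at jig x = -78, y = -50 mm, over the bench; a tray 47 mm high may stand just in front of it. The arm (16 mm wide) joins it from below at its middle; take the rod beside it, about 30 mm off. It lies 136 mm from the hinge axis towards jig -x and 38 mm higher.
- bar_hinge (a point): Point on the clamp bar's hinge axis, which runs along the jig's y; jig x = 58, y = -50, 34 mm above the bench. Fixed to the jig.
- heel_tap: Bystander: another black heel pad, 67 x 69 x 9 mm, lying on the bench. Leave alone.
- tin_red: Bystander: flat red tin, 63 x 69 x 19 mm. Leave alone.
- tack_box: Bystander: worn square tack box, 69 x 69 x 60 mm. Leave alone.
There are look-alikes about, which are no part of the job. What is shaped like the heel_pad but orange is not meant.

How it is judged (in metres and radians):
On the way, in this order (a step that is already met when the one before it is completed fails the run):
1. the clamp bar lies back on its rest while the pad is still in the nest (value of joint clamp_bar above 1.65 rad and y of heel_pad in the frame of jig below -0.04 m), for 0.2 s.
2. the keeper is home and the pad against it (value of joint keeper above 0.071 m and y of heel_pad in the frame of keeper_face above -0.041 m), for 0.2 s.
At the end, for the whole second after the job is handed in: The clamp bar lies back on its rest (over 1.65 rad), the keeper is home (within 4 mm of its far end, over 0.071 m), and the heel pad lies flat and still on the deck between the rails, its edge no more than 4 mm from the keeper (all of step 2 and value of joint clamp_bar above 1.65 rad and y of heel_pad in the frame of keeper_face below -0.022 m and z of heel_pad in the frame of jig between 0.01 and 0.0155 m and angle between heel_pad's own z axis and vertical below 0.05 rad and linear speed of heel_pad below 0.01 m/s); the robot touches nothing.
It fails at once if the fingers pressed on the heel pad with more than 60 N (contact force between the fingers and heel_pad above 60 N).
It fails at once if the pad was lifted or tipped off the jig (z of heel_pad in the frame of jig above 0.028 m or angle between heel_pad's own z axis and vertical above 0.35 rad).
It fails at once if the other heel pad, the red tin or the tack box was moved by more than 3 cm (distance of any of heel_tap, tin_red, tack_box from where it was at the start of the episode above 0.03 m).
It also fails if it takes over 48 s, if anything falls off the work surface, if the arm or the gripper's body presses on something with over 40 N, if the wrist force passes 120 N, or if a joint passes its speed limit or range.

## Working session

There is one attempt and no reset: what is moved stays moved. The work goes in short steps, Python scripts to look and compute and a tool call to move; the robot and the scene stay as the last step left them, time stands still between calls to the robot, and variables do not carry over. Pictures are saved under pics/ and viewed, and the job is handed in when it is done.

Besides the shell and the picture viewer there is one more tool, called as name([rows], argument=value, ...), one row to a line, values as JSON. drive_tool: Moves the arm, as the interface text tells. Its arguments: {"type":"object","properties":{"moves":{"type":"array"}},"required":["moves"]}

```bash
mkdir -p pics; ls
python3 - <<'E'
from workcell import status, eyes, r
import cv2,numpy as np
print(status.get_state())
for n in("scene","top"):
    c=eyes.read_camera(n); cv2.imwrite(f"pics/{n}0.png",c["frame"][:,:,::-1]); print(c["intrinsics"],c["T"]); np.savez(f"{n}.npz",K=c["intrinsics"],T=c["T"])
E
```

```text
pics
{'time_s': 0.0, 'qpos': array([ 1.18450396e+00,  4.94187662e-01,  1.34617062e+00,  2.27146052e-05,
        1.30247752e+00, -9.54704424e-02]), 'joint_vel': array([ 6.10880311e-04, -4.54848486e-05,  7.40556354e-04,  1.57384365e-04,
        3.33900056e-04,  4.57577637e-04]), 'joint_efforts': array([ 2.11918959e-03, -8.82162523e+01, -3.83864379e+01,  1.78737093e-05,
        1.03554415e-02,  1.34685492e-04]), 'position': array([179.04315423, 598.41613092, 230.68408464]), 'tcp_rot': array([-1.55991963,  0.22855829, -0.22805752]), 'contact_force': array([0.22840119, 0.36772997, 0.13629593]), 'wrist_torque': array([0.00766852, 0.00190133, 0.02909252]), 'finger_gap': 85.27848243521176}
[[508.2397493    0.         317.86850571]
 [  0.         508.2397493  243.66556614]
 [  0.           0.           1.        ]] [[ 7.26694826e-01 -2.90306087e-01  6.22605016e-01  2.70698168e+01]
 [-6.86936000e-01 -3.14729938e-01  6.55029769e-01 -7.52769039e+02]
 [ 5.79330873e-03 -9.03696543e-01 -4.28134320e-01  4.51712221e+02]
 [ 0.00000000e+00  0.00000000e+00  0.00000000e+00  1.00000000e+00]]
[[435.66745508   0.         315.38474428]
 [  0.         435.66745508 244.49756886]
 [  0.           0.           1.        ]] [[ 1.88004414e-02 -9.93631951e-01  1.11094954e-01  4.35655154e+02]
 [-9.99794898e-01 -1.78466235e-02  9.57388325e-03 -2.17887057e+02]
 [-7.53024649e-03 -1.11252161e-01 -9.93763680e-01  9.32023157e+02]
 [ 0.00000000e+00  0.00000000e+00  0.00000000e+00  1.00000000e+00]]
```

View pics/scene0.png

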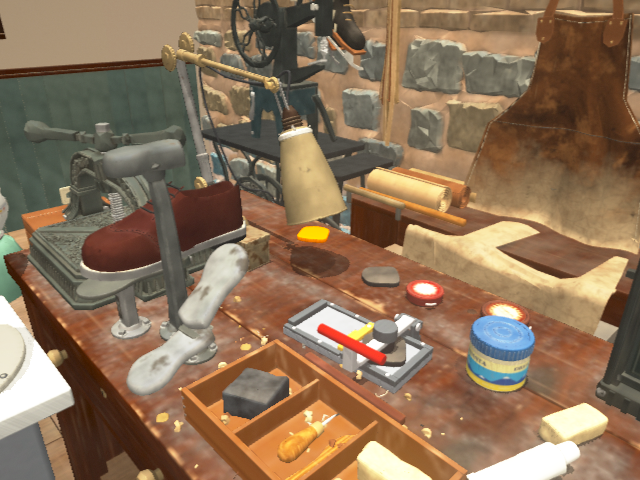

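View pics/top0.png

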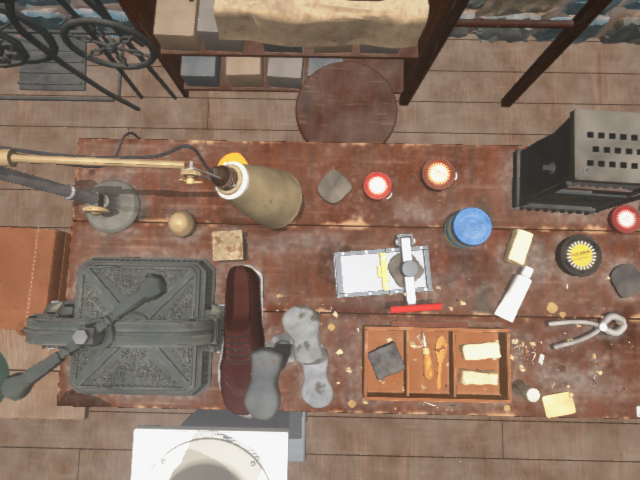

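```bash
cat > h.py <<'E'
import numpy as np,cv2
def cam(n):
    d=np.load(f"{n}.npz"); return d["K"],d["T"]
def ray(n,u,v,z):
    K,T=cam(n); d=T[:3,:3]@np.linalg.solve(K,[u,v,1]); o=T[:3,3]; return o+d*(z-o[2])/d[2]
def proj(n,p):
    K,T=cam(n); q=K@(T[:3,:3].T@(np.asarray(p,float)-T[:3,3])); return q[:2]/q[2]
E
python3 - <<'E'
import cv2
a=cv2.imread("pics/top0.png")[225:325,320:450]; cv2.imwrite("pics/t1.png",cv2.resize(a,None,fx=6,fy=6,interpolation=cv2.INTER_CUBIC))
a=cv2.imread("pics/scene0.png")[290:400,270:450]; cv2.imwrite("pics/s1.png",cv2.resize(a,None,fx=4.4,fy=4.4,interpolation=cv2.INTER_CUBIC))
E
```

```text
(no output)
```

View pics/t1.png

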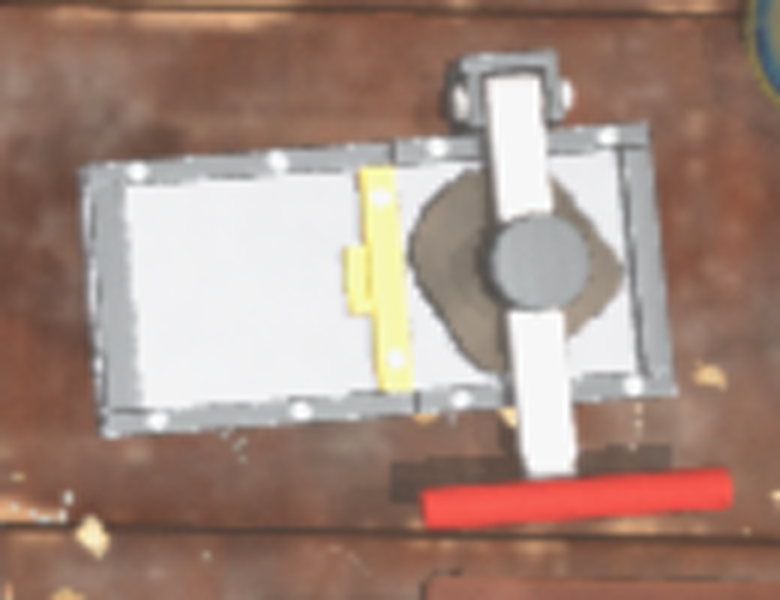

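View pics/s1.png

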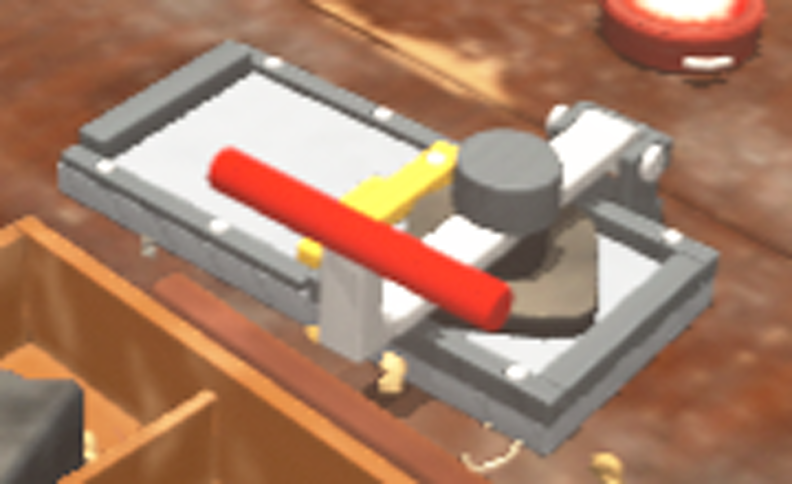

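Run:
```python
from h import *
from scipy.optimize import least_squares
# (crop px, jig local, ) top view
f=lambda u,v:(320+u/6-0.4,225+v/6-0.4)
g=lambda u,v:(270+u/4.4-0.4,290+v/4.4-0.4)
obs=[("top",f(82,168),(48,100,20)),("top",f(105,435),(-48,100,20)),("top",f(675,393),(-48,-100,21)),("top",f(648,125),(48,-100,21)),
("top",f(425,508),(-78,0,72)),("top",f(731,489),(-78,-100,72)),
("scene",g(545,405),(-48,-100,21)),("scene",g(718,258),(48,-100,21)),
("scene",g(218,168),(-78,0,72)),("scene",g(500,306),(-78,-100,72)),
("scene",g(62,190),(-48,100,0)),("scene",g(545,452),(-48,-100,0))]
def L(p,q):
    c,s=np.cos(p[2]),np.sin(p[2]); return np.array([p[0]+c*q[0]-s*q[1],p[1]+s*q[0]+c*q[1],q[2]])
def res(p): return np.concatenate([proj(n,L(p,q))-np.array(o) for n,o,q in obs])
r=least_squares(res,[400,-350,0.05],loss="soft_l1"); print(r.x); print(res(r.x).reshape(-1,2).round(1))
p=r.x
for q in [(-78,-50,72),(58,-50,34),(0,-50,13),(0,63.5,13),(-78,-20,72),(-78,-80,72)]: print(q,L(p,q).round(1))
# keeper face edges
for u,v in [(397,168),(412,388),(362,170),(388,392)]:
    w=ray("top",*f(u,v),22); c,s=np.cos(p[2]),np.sin(p[2]); d=w-[p[0],p[1],0]; print("keeper",c*d[0]+s*d[1],-s*d[0]+c*d[1])
for u,v in [(411,250),(623,270),(480,170),(495,373),(590,330),(565,185)]:
    w=ray("top",*f(u,v),22); c,s=np.cos(p[2]),np.sin(p[2]); d=w-[p[0],p[1],0]; print("pad",c*d[0]+s*d[1],-s*d[0]+c*d[1])
for u,v in [(363,328),(511,328),(427,320),(363,400)]: print("tray",ray("top",u,v,47))
print("lamp",ray("top",300,200,200),ray("top",455,240,100))
from workcell import status
from scipy.spatial.transform import Rotation as R
print(R.from_rotvec(status.get_state()["tcp_rot"]).as_matrix().round(3))
```

```text
[ 4.84477229e+02 -3.50264711e+02  8.84998430e-02]
[[-0.3 -1.1]
 [-0.7  0.3]
 [ 0.5  0.5]
 [ 0.4 -0.6]
 [-0.6  0.2]
 [-0.5 -0.2]
 [ 0.9 -0.1]
 [ 0.4 -1.3]
 [ 0.2 -0.4]
 [-0.1  1. ]
 [-1.1  0.2]
 [-0.2  2.2]]
(-78, -50, 72) [ 411.2 -407.    72. ]
(58, -50, 34) [ 546.7 -394.9   34. ]
(0, -50, 13) [ 488.9 -400.1   13. ]
(0, 63.5, 13) [ 478.9 -287.    13. ]
(-78, -20, 72) [ 408.6 -377.1   72. ]
(-78, -80, 72) [ 413.9 -436.8   72. ]
keeper 37.747393880468444 -9.981147454961782
keeper -38.74955272106508 -8.460652933200734
keeper 37.90735039119323 2.2563811775870786
keeper -39.5427650320625 -0.06882630548992985
pad 8.861890095809594 -12.326157175209552
pad -3.2223174817020563 -85.0958790674856
pad 35.01354031755422 -38.78477083510907
pad -35.604878427532704 -37.532238049036586
pad -23.122325314710594 -71.68891643764722
pad 27.699838395365845 -67.83378545669919
tray [ 368.31835756 -307.71872952   47.        ]
tray [ 374.03734601 -602.63085427   47.        ]
tray [ 386.57406163 -435.58246383   47.        ]
tray [ 229.00355858 -308.64558829   47.        ]
lamp [ 593.6052443  -183.07789129  200.        ] [ 542.16568095 -477.63732958  100.        ]
[[ 0.958 -0.     0.287]
 [-0.287 -0.001  0.958]
 [-0.    -1.    -0.001]]
```

Run:
```python
from h import *
def tri(a,b):
    A=[];y=[]
    for n,(u,v) in (("scene",a),("top",b)):
        K,T=cam(n); d=T[:3,:3]@np.linalg.solve(K,[u,v,1]); d/=np.linalg.norm(d); P=np.eye(3)-np.outer(d,d); A.append(P); y.append(P@T[:3,3])
    x,r,_,_=np.linalg.lstsq(np.vstack(A),np.concatenate(y),rcond=None); return x.round(), r.round(1)
print("last",tri((150,150),(265,380)))
print("last2",tri((235,255),(300,330)))
print("presshandle",tri((100,128),(80,337)))
print("presshandleR",tri((150,130),(150,288)))
print("lamp joint",tri((272,83),(190,172)))
print("shade tip",tri((294,130),(238,180)))
print("shade bottom",tri((315,220),(290,205)))
print("jar",tri((500,325),(473,222)))
```

```text
last (array([ 309., -142.,  281.]), array([1.]))
last2 (array([ 379., -192.,  126.]), array([321.6]))
presshandle (array([361., 149., 253.]), array([1.9]))
presshandleR (array([424.,  53., 254.]), array([572.]))
lamp joint (array([604., -30., 325.]), array([4.4]))
shade tip (array([610., -83., 251.]), array([34.2]))
shade bottom (array([ 598., -155.,  107.]), array([105.4]))
jar (array([ 580., -519.,   77.]), array([16.1]))
```

```bash
cat >> h.py <<'E'
P=(484.48,-350.26,0.0885)
def L(q):
    c,s=np.cos(P[2]),np.sin(P[2]); return np.array([P[0]+c*q[0]-s*q[1],P[1]+s*q[0]+c*q[1],q[2]])
def J(w):
    c,s=np.cos(P[2]),np.sin(P[2]); d=np.array(w)-[P[0],P[1],0]; return np.array([c*d[0]+s*d[1],-s*d[0]+c*d[1],d[2]])
def handle(th,y=-20):
    a=np.arctan2(38,136)+th; return np.array([58-141.2*np.cos(a),y,34+141.2*np.sin(a)])
def shift(targets,zang=None):
    """targets world mm; prints tool shift cm and turn to put tool z at heading zang"""
    from workcell import status
    from scipy.spatial.transform import Rotation as R
    s=status.get_state(); M=R.from_rotvec(s["tcp_rot"]).as_matrix()
    cur=np.arctan2(M[1,2],M[0,2])
    print("t",round(s["time_s"],2),"pos",s["position"].round(1),"jig",J(s["position"]).round(1),"head",round(cur,3),"F",s["contact_force"].round(1),"gap",round(s["finger_gap"],1),"q",s["qpos"].round(2))
    for t in targets: print((M.T@(np.array(t)-s["position"])/10).round(2), None if zang is None else round(-(zang-cur),3))
E
python3 -c "
from h import *
shift([(179,598,430),(480,200,430),L(handle(0))+[0,0,100]],0.0885)"
```

```text
t 0.1 pos [179.1 598.5 230.8] jig [-220.4  972.   230.8] head 1.28 F [-0.6 -0.6  0. ] gap 85.3 q [ 1.18  0.49  1.35 -0.    1.3  -0.1 ]
[  0.   -19.92  -0.07] 1.192
[ 40.25 -19.9  -29.57] 1.192
[ 49.95   5.97 -86.87] 1.192
```

drive_tool([
  [5, [0, -10, 0], 0],
  [5, [0, -20, 0], 0],
  [5, [0, -20, 0], 0],
  [5, [0, -20, 0], 0],
  [5, [0, -20, 0], 0],
  [5, [4, -20, -3], 0.1],
  [5, [8, -20, -6], 0.2],
  [5, [11, -20, -8], 0.3],
])

```text
time_s: 0.77
position: [254.9, 498.1, 431.4]
tcp_rot: [-1.52, 0.465, -0.465]
contact_force: [0.9, 0.4, -0.2]
finger_gap: 50.1
```

drive_tool([
  [5, [4, 0, -1.3], 0.1],
  [5, [8, 0, -2.6], 0.2],
  [5, [12, 0, -4], 0.3],
  [5, [16, 0, -6], 0.4],
  [5, [20, 0, -7.5], 0.5],
  [5, [24, 0, -9], 0.6],
  [5, [28, 0, -11], 0.7],
  [5, [28, 0, -11], 0.7],
])

```text
time_s: 1.43
position: [428.2, 247.6, 431.0]
tcp_rot: [-1.326, 1.008, -1.009]
contact_force: [0.4, -0.2, 0.6]
finger_gap: 50.2
```

```bash
python3 -c "
from h import *
shift([(480,200,430),(460,-100,430),L(handle(0))+[0,0,150],L(handle(0))+[0,0,-15]],0.0885)"
```

```text
t 1.43 pos [428.2 247.6 431. ] jig [ -3.2 600.5 431. ] head 0.27 F [ 0.4 -0.2  0.6] gap 50.2 q [ 0.4   0.16  1.31 -0.    1.67  0.13]
[5.96 0.11 3.73] 0.181
[34.35  0.15 -6.19] 0.181
[ 59.65  21.   -18.52] 0.181
[ 59.62  37.5  -18.52] 0.181
```

drive_tool([
  [5, [4, 0, 0], 0.1],
  [5, [8, 0, 0], 0.18],
  [5, [12, 0, -1.5], 0.18],
  [5, [16, 0, -2.5], 0.18],
  [5, [20, 0, -4], 0.18],
  [5, [24, 0, -5], 0.18],
  [5, [28, 0, -6], 0.18],
  [5, [32, 0, -7], 0.18],
])

```text
time_s: 2.1
position: [446.5, -76.4, 431.3]
tcp_rot: [-1.255, 1.135, -1.135]
contact_force: [1.0, 1.3, 0.9]
finger_gap: 50.1
```

```bash
python3 -c "
from h import *
shift([L(handle(0))+[0,0,150],L(handle(0))+[0,0,30],L(handle(0))+[0,0,-15]],0.0885)"
```

```text
t 2.1 pos [446.5 -76.4 431.3] jig [-13.6 276.1 431.3] head 0.101 F [1.  1.3 0.9] gap 50.1 q [-0.3   0.09  1.39  0.    1.66 -0.4 ]
[29.53 20.93 -6.8 ] 0.012
[29.53 32.93 -6.8 ] 0.012
[29.53 37.43 -6.8 ] 0.012
```

drive_tool([
  [5, [4, 0, -1], 0.01],
  [5, [8, 0, -2], 0.01],
  [5, [12, 0, -3], 0.01],
  [5, [16, 0, -4], 0.01],
  [5, [20, 0, -5], 0.01],
  [5, [24, 0, -6], 0.01],
  [5, [27, 2, -6.5], 0.01],
  [5, [29.5, 5, -6.8], 0.01],
])

```text
time_s: 2.77
position: [408.9, -378.3, 382.5]
tcp_rot: [-1.251, 1.14, -1.148]
contact_force: [1.2, 0.1, -0.2]
finger_gap: 49.6
```

drive_tool([
  [5, [0, 4, 0], 0],
  [5, [0, 8, 0], 0],
  [5, [0, 12, 0], 0],
  [5, [0, 16, 0], 0],
  [5, [0, 20, 0], 0],
  [5, [0, 24, 0], 0],
  [5, [0, 24, 0], 0],
  [5, [0, 24, 0], 0],
])

```text
time_s: 3.43
position: [408.4, -374.1, 140.5]
tcp_rot: [-1.25, 1.146, -1.139]
contact_force: [0.3, -1.0, 0.9]
finger_gap: 50.0
```

Run:
```python
from h import *
shift([L(handle(0))+[0,0,30],L(handle(0))+[0,0,-15]],0.0885)
from workcell import eyes
a=eyes.read_camera("scene")["frame"][:,:,::-1]; cv2.imwrite("pics/s2.png",cv2.resize(a[180:430,220:520],None,fx=2.6,fy=2.4))
```

```text
t 3.43 pos [ 408.4 -374.1  140.5] jig [-77.9 -17.  140.5] head 0.09 F [ 0.3 -1.   0.9] gap 50.0 q [-0.85  0.5   1.62  0.    1.02 -0.94]
[0.31 3.85 0.  ] 0.002
[0.32 8.35 0.01] 0.002
```

View pics/s2.png

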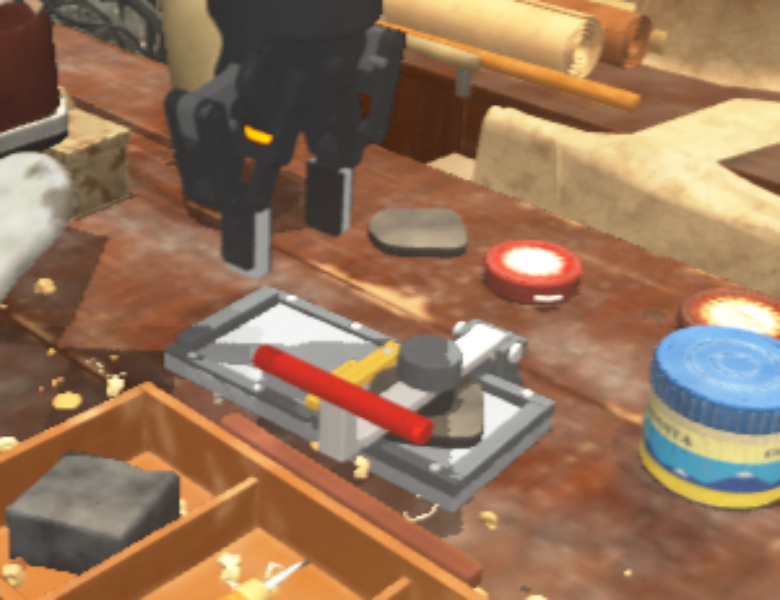

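drive_tool([
  [5, [0.3, 3, 0], 0],
  [5, [0.3, 6, 0], 0],
  [5, [0.3, 8.2, 0], 0],
  [5, [0.3, 8.3, 0], 0],
  [5, [0.3, 8.3, 0], 0],
])

```text
time_s: 3.9
position: [409.9, -378.7, 60.0]
tcp_rot: [-1.251, 1.141, -1.144]
contact_force: [-0.0, -0.6, 0.8]
finger_gap: 49.9
```

Run:
```python
from h import *
shift([L(handle(0))+[0,0,-15]],0.0885)
from workcell import eyes
a=eyes.read_camera("scene")["frame"][:,:,::-1]; cv2.imwrite("pics/s3.png",cv2.resize(a[240:400,260:460],None,fx=4,fy=3.7))
```

```text
t 3.9 pos [ 409.9 -378.7   60. ] jig [-76.8 -21.8  60. ] head 0.09 F [-0.  -0.6  0.8] gap 49.9 q [-0.85  0.62  1.68 -0.    0.83 -0.94]
[-0.18  0.3  -0.12] 0.002
```

View pics/s3.png

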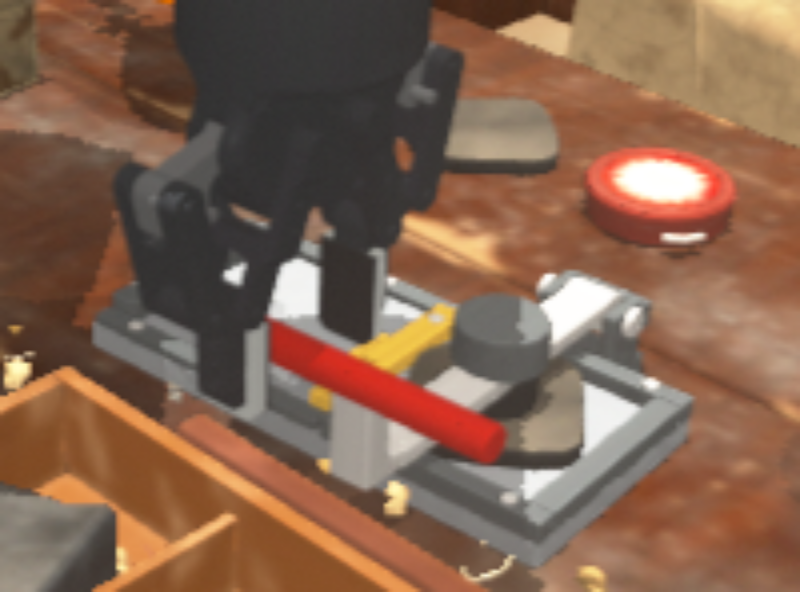

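drive_tool([
  [0.3, [0, 0, 0], 0],
  [0.3, [0, 0, 0], 0],
  [0.3, [0, 0, 0], 0],
  [0.3, [0, 0, 0], 0],
  [0.3, [0, 0, 0], 0],
  [0.3, [0, 0, 0], 0],
  [0.3, [0, 0, 0], 0],
  [0.3, [0, 0, 0], 0],
])

```text
time_s: 4.62
position: [408.0, -378.6, 59.8]
tcp_rot: [-1.253, 1.143, -1.143]
contact_force: [-17.8, -3.8, 21.2]
finger_gap: 11.7
```

Run:
```python
from h import *
shift([L(handle(t))+L(handle(0))*0+[0,0,-15] for t in np.arange(0,1.81,.1)],0.0885)
h0=handle(0)
for t in np.arange(0,1.76,.05): print(round(t,2),((handle(t)-h0)/10).round(2))
```

```text
t 4.62 pos [ 408.  -378.6   59.8] jig [-78.6 -21.5  59.8] head 0.091 F [-17.8  -3.8  21.2] gap 11.7 q [-0.85  0.62  1.69 -0.    0.83 -0.94]
[-0.15  0.28  0.07] 0.002
[-0.15 -1.06  0.51] 0.002
[-0.15 -2.35  1.09] 0.002
[-0.14 -3.57  1.79] 0.002
[-0.14 -4.72  2.61] 0.002
[-0.14 -5.78  3.54] 0.002
[-0.13 -6.74  4.58] 0.002
[-0.13 -7.59  5.7 ] 0.002
[-0.13 -8.33  6.9 ] 0.002
[-0.12 -8.95  8.18] 0.002
[-0.12 -9.43  9.5 ] 0.002
[-0.12 -9.78 10.87] 0.002
[-0.11 -9.99 12.26] 0.002
[ -0.11 -10.06  13.67] 0.002
[-0.11 -9.99 15.08] 0.002
[-0.11 -9.78 16.48] 0.002
[-0.1  -9.43 17.85] 0.002
[-0.1  -8.94 19.17] 0.002
[-0.1  -8.33 20.44] 0.002
0.0 [0. 0. 0.]
0.05 [0.21 0.   0.67]
0.1 [0.45 0.   1.34]
0.15 [0.72 0.   1.99]
0.2 [1.03 0.   2.63]
0.25 [1.36 0.   3.25]
0.3 [1.73 0.   3.85]
0.35 [2.13 0.   4.43]
0.4 [2.55 0.   5.  ]
0.45 [3.01 0.   5.54]
0.5 [3.49 0.   6.05]
0.55 [3.99 0.   6.55]
0.6 [4.52 0.   7.01]
0.65 [5.07 0.   7.46]
0.7 [5.65 0.   7.87]
0.75 [6.24 0.   8.25]
0.8 [6.85 0.   8.6 ]
0.85 [7.48 0.   8.92]
0.9 [8.12 0.   9.21]
0.95 [8.78 0.   9.47]
1.0 [9.45 0.   9.7 ]
1.05 [10.13  0.    9.89]
1.1 [10.82  0.   10.04]
1.15 [11.51  0.   10.17]
1.2 [12.21  0.   10.25]
1.25 [12.92  0.   10.3 ]
1.3 [13.62  0.   10.32]
1.35 [14.33  0.   10.3 ]
1.4 [15.03  0.   10.25]
1.45 [15.73  0.   10.16]
1.5 [16.43  0.   10.03]
1.55 [17.12  0.    9.88]
1.6 [17.79  0.    9.68]
1.65 [18.46  0.    9.46]
1.7 [19.12  0.    9.2 ]
1.75 [19.76  0.    8.9 ]
```

Run:
```python
from workcell import eyes
import cv2
a=eyes.read_camera("scene")["frame"][:,:,::-1]; cv2.imwrite("pics/s4.png",cv2.resize(a[270:390,290:440],None,fx=5,fy=5,interpolation=cv2.INTER_CUBIC))
```

```text
(no output)
```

View pics/s4.png

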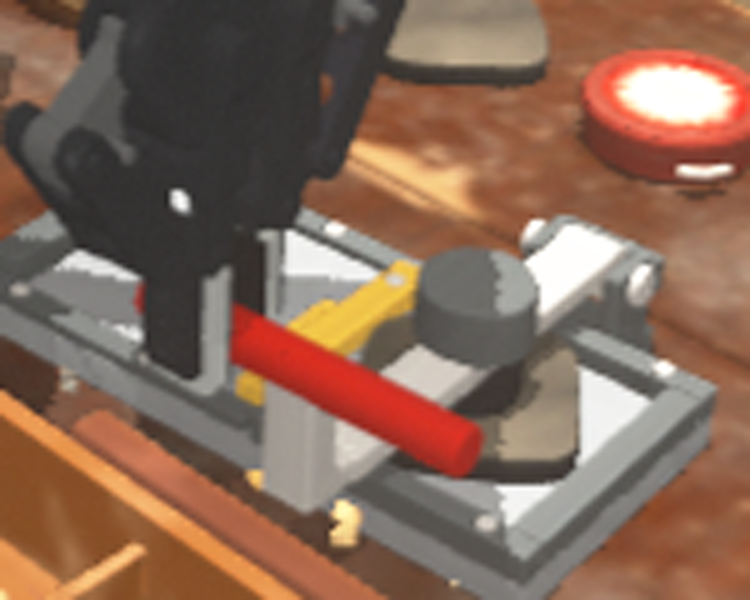

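drive_tool([
  [0.3, [0, -0.67, 0.21], 0],
  [0.3, [0, -1.34, 0.45], 0],
  [0.3, [0, -2, 0.72], 0],
  [0.3, [0, -2.63, 1.03], 0],
  [0.3, [0, -3.25, 1.36], 0],
  [0.3, [0, -3.85, 1.73], 0],
  [0.3, [0, -4.43, 2.13], 0],
  [0.3, [0, -5, 2.55], 0],
])

```text
time_s: 5.33
position: [431.5, -376.4, 109.5]
tcp_rot: [-1.255, 1.146, -1.14]
contact_force: [-29.5, -10.7, 15.7]
finger_gap: 11.4
```

Run:
```python
from h import *
shift([L(handle(t))+[0,0,-12] for t in np.arange(0.4,0.9,.05)],0.0885)
from workcell import eyes
a=eyes.read_camera("scene")["frame"][:,:,::-1]; cv2.imwrite("pics/s5.png",cv2.resize(a[200:400,260:460],None,fx=3,fy=3,interpolation=cv2.INTER_CUBIC))
```

```text
t 5.33 pos [ 431.5 -376.4  109.5] jig [-55.1 -21.3 109.5] head 0.091 F [-29.5 -10.7  15.7] gap 11.4 q [-0.82  0.57  1.61 -0.01  0.97 -0.91]
[-0.13 -0.05  0.26] 0.002
[-0.13 -0.59  0.72] 0.002
[-0.13 -1.11  1.19] 0.002
[-0.13 -1.61  1.69] 0.002
[-0.13 -2.08  2.22] 0.002
[-0.13 -2.52  2.77] 0.002
[-0.12 -2.94  3.34] 0.002
[-0.12 -3.32  3.93] 0.002
[-0.12 -3.68  4.54] 0.002
[-0.12 -4.    5.17] 0.002
```

View pics/s5.png

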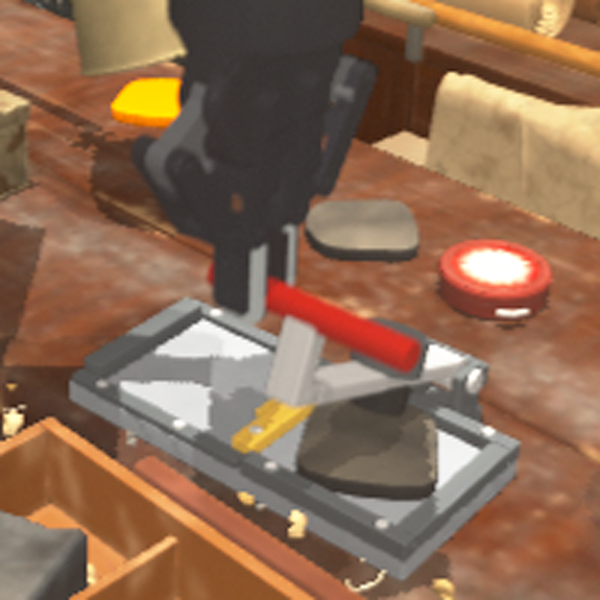

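drive_tool([
  [0.3, [0, -0.54, 0.3], 0],
  [0.3, [0, -1.05, 0.74], 0],
  [0.3, [0, -1.55, 1.24], 0],
  [0.3, [0, -2.01, 1.77], 0],
  [0.3, [0, -2.46, 2.32], 0],
  [0.3, [0, -2.87, 2.9], 0],
  [0.3, [0, -3.25, 3.49], 0],
  [0.3, [0, -3.6, 4.1], 0],
])

```text
time_s: 6.05
position: [473.4, -372.6, 146.8]
tcp_rot: [-1.254, 1.144, -1.142]
contact_force: [-4.5, -2.9, 8.4]
finger_gap: 11.3
```

Run:
```python
from h import *
shift([L(handle(.8))+[0,0,-12]],0.0885)
for t in np.arange(.85,1.76,.05): print(round(t,2),((handle(t)-handle(.8))/10).round(2))
```

```text
t 6.05 pos [ 473.4 -372.6  146.8] jig [-13.  -21.3 146.8] head 0.09 F [-4.5 -2.9  8.4] gap 11.3 q [-0.76  0.55  1.5  -0.    1.09 -0.85]
[-0.13  0.08  0.36] 0.001
0.85 [0.63 0.   0.32]
0.9 [1.27 0.   0.61]
0.95 [1.93 0.   0.87]
1.0 [2.6  0.   1.09]
1.05 [3.28 0.   1.28]
1.1 [3.97 0.   1.44]
1.15 [4.66 0.   1.56]
1.2 [5.36 0.   1.65]
1.25 [6.07 0.   1.7 ]
1.3 [6.77 0.   1.72]
1.35 [7.48 0.   1.7 ]
1.4 [8.18 0.   1.64]
1.45 [8.88 0.   1.56]
1.5 [9.58 0.   1.43]
1.55 [10.26  0.    1.27]
1.6 [10.94  0.    1.08]
1.65 [11.61  0.    0.85]
1.7 [12.27  0.    0.59]
1.75 [12.91  0.    0.3 ]
```

drive_tool([
  [0.3, [0, -0.32, 0.63], 0],
  [0.3, [0, -0.61, 1.27], 0],
  [0.3, [0, -0.87, 1.93], 0],
  [0.3, [0, -1.09, 2.6], 0],
  [0.3, [0, -1.28, 3.28], 0],
  [0.3, [0, -1.44, 3.97], 0],
  [0.3, [0, -1.56, 4.66], 0],
  [0.3, [0, -1.65, 5.36], 0],
])

```text
time_s: 6.72
position: [528.8, -367.3, 162.5]
tcp_rot: [-1.251, 1.142, -1.143]
contact_force: [3.0, -11.5, -27.3]
finger_gap: 11.6
```

Run:
```python
from h import *
shift([L(handle(1.2))+[0,0,-12]],0.0885)
```

```text
t 6.72 pos [ 528.8 -367.3  162.5] jig [ 42.6 -20.9 162.5] head 0.09 F [  3.  -11.5 -27.3] gap 11.6 q [-0.7   0.59  1.38 -0.    1.18 -0.79]
[-0.09 -0.    0.15] 0.001
```

drive_tool([
  [0.3, [0, 0.1, 0.71], 0],
  [0.3, [0, 0.1, 1.41], 0],
  [0.3, [0, 0.12, 2.12], 0],
  [0.3, [0, 0.18, 2.82], 0],
  [0.3, [0, 0.26, 3.52], 0],
  [0.3, [0, 0.39, 4.22], 0],
  [0.3, [0, 0.55, 4.9], 0],
  [0.3, [0, 0.74, 5.58], 0],
])

```text
time_s: 7.38
position: [584.8, -362.3, 154.1]
tcp_rot: [-1.251, 1.142, -1.143]
contact_force: [-2.0, 1.0, 5.3]
finger_gap: 11.3
```

Run:
```python
from h import *
shift([L(handle(1.6))+[0,0,-12],L(handle(1.7))+[0,0,-12]],0.0885)
from workcell import eyes
a=eyes.read_camera("scene")["frame"][:,:,::-1]; cv2.imwrite("pics/s6.png",cv2.resize(a[170:400,260:510],None,fx=3,fy=2.6,interpolation=cv2.INTER_CUBIC))
```

```text
t 7.38 pos [ 584.8 -362.3  154.1] jig [ 98.8 -20.8 154.1] head 0.09 F [-2.   1.   5.3] gap 11.3 q [-0.64  0.65  1.26 -0.    1.23 -0.73]
[-0.08 -0.27  0.11] 0.002
[-0.08  0.22  1.44] 0.002
```

View pics/s6.png

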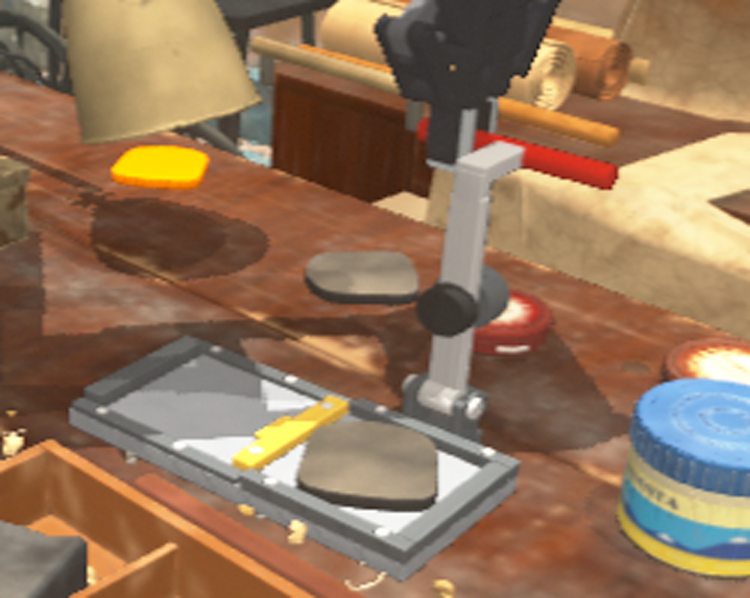

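drive_tool([
  [0.3, [0, 0.23, 0.67], 0],
  [0.3, [0, 0.49, 1.33], 0],
  [0.3, [0, 0.78, 1.97], 0],
  [0.3, [0, 0.78, 1.97], 0],
])

```text
time_s: 7.77
position: [604.9, -360.3, 144.9]
tcp_rot: [-1.251, 1.142, -1.142]
contact_force: [1.2, 0.9, -2.3]
finger_gap: 11.7
```

drive_tool([
  [5, [0, 0, 0], 0],
  [5, [0, 0, 0], 0],
  [5, [0, 0, 0], 0],
  [5, [0, -1, 0], 0],
  [5, [0, -4, 0], 0],
  [5, [0, -7, 0], 0],
  [5, [0, -8, 0], 0],
  [5, [0, -8, 0], 0],
])

```text
time_s: 8.43
position: [605.3, -361.4, 230.1]
tcp_rot: [-1.25, 1.137, -1.148]
contact_force: [-0.3, -0.6, -0.5]
finger_gap: 50.2
```

Run:
```python
from h import *
shift([L((0,-60,120)),L((0,-60,50))],0.0885)
from workcell import eyes
for n in("scene","top"):
    a=eyes.read_camera(n)["frame"][:,:,::-1]; cv2.imwrite(f"pics/{n}7.png",a)
a=cv2.imread("pics/scene7.png");cv2.imwrite("pics/s7.png",cv2.resize(a[170:400,260:510],None,fx=3,fy=2.6,interpolation=cv2.INTER_CUBIC))
a=cv2.imread("pics/top7.png");cv2.imwrite("pics/t7.png",cv2.resize(a[200:320,320:480],None,fx=5,fy=5,interpolation=cv2.INTER_CUBIC))
```

```text
t 8.43 pos [ 605.3 -361.4  230.1] jig [119.3 -21.8 230.1] head 0.09 F [-0.3 -0.6 -0.5] gap 50.2 q [-0.62  0.61  1.13  0.    1.4  -0.71]
[  3.76  10.97 -11.99] 0.001
[  3.73  17.97 -12.03] 0.001
```

View pics/s7.png

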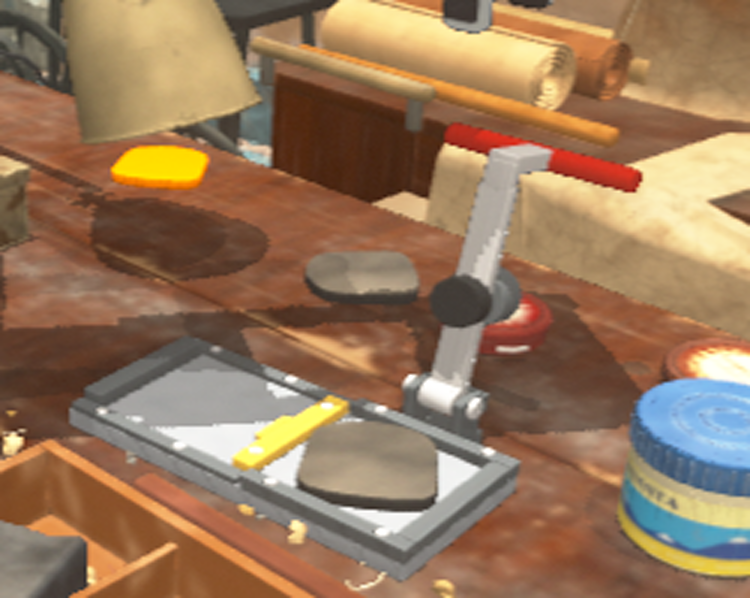

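View pics/t7.png

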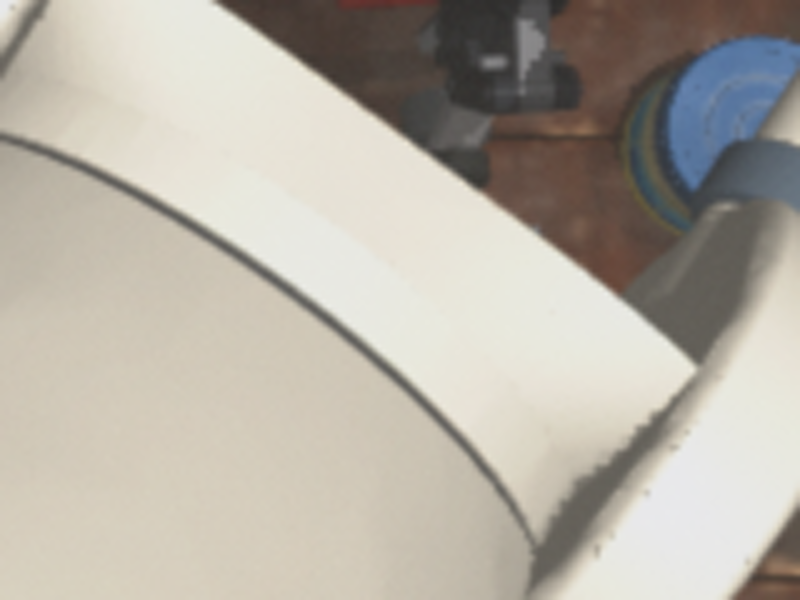

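drive_tool([
  [2, [0, 0, -3], 0.12],
  [1, [0.5, 0, -6], 0.24],
  [0, [1, 0, -9], 0.36],
  [0, [2, 0, -12], 0.48],
  [0, [3, 0, -12.3], 0.6],
  [0, [3, 2, -12.3], 0.72],
  [0, [3, 4, -12.3], 0.84],
  [0, [3, 4, -12.3], 0.96],
])

```text
time_s: 9.2
position: [482.1, -399.8, 181.0]
tcp_rot: [-0.661, 1.826, -1.814]
contact_force: [-0.2, -0.2, -0.9]
finger_gap: -0.1
```

drive_tool([
  [0, [0, 0, 0], 0.12],
  [0, [0, 0, 0], 0.24],
  [0, [0, 0, 0], 0.36],
  [0, [0, 0, 0], 0.48],
  [0, [0, 0, 0], 0.6],
  [0, [0, 0, 0], 0.62],
  [0, [0, 0, 0], 0.62],
])

```text
time_s: 9.78
position: [483.8, -400.9, 184.7]
tcp_rot: [-0.091, 2.181, -2.178]
contact_force: [1.0, -0.5, -0.3]
finger_gap: 0.2
```

Run:
```python
from h import *
shift([L((-3,-52,70)),L((-3,-52,30))],0.0885-np.pi/2)
for y in(0,-100): print(proj("scene",L(handle(1.8,y))))
```

```text
t 9.78 pos [ 483.8 -400.9  184.7] jig [ -5.1 -50.4 184.7] head -1.488 F [ 1.  -0.5 -0.3] gap 0.2 q [-0.79  0.54  1.39  0.    1.21  0.7 ]
[-0.23 11.47  0.17] -0.006
[-0.23 15.47  0.17] -0.006
[409.987841  221.0692257]
[472.20259646 240.04217897]
```

drive_tool([
  [0, [-0.2, 3, 0.1], 0],
  [0, [-0.2, 6, 0.1], 0],
  [0, [-0.2, 9, 0.1], 0],
  [0, [-0.2, 12, 0.1], 0],
  [0, [-0.2, 14, 0.1], 0],
  [0, [-0.2, 14.7, 0.1], 0],
  [0, [-0.2, 14.7, 0.1], 0],
  [0, [-0.2, 14.7, 0.1], 0],
])

```text
time_s: 10.45
position: [486.5, -402.3, 39.1]
tcp_rot: [-0.09, 2.179, -2.179]
contact_force: [0.2, 0.7, 1.1]
finger_gap: 0.1
```

Run:
```python
from h import *
shift([L((-3,-52,22))],0.0885-np.pi/2)
from workcell import eyes
a=eyes.read_camera("scene")["frame"][:,:,::-1]; cv2.imwrite("pics/s8.png",cv2.resize(a[220:400,260:460],None,fx=3.8,fy=3.3,interpolation=cv2.INTER_CUBIC))
```

```text
t 10.45 pos [ 486.5 -402.3   39.1] jig [ -2.6 -52.1  39.1] head -1.488 F [0.2 0.7 1.1] gap 0.1 q [-0.79  0.73  1.5   0.    0.91  0.7 ]
[ 0.04  1.71 -0.01] -0.006
```

View pics/s8.png

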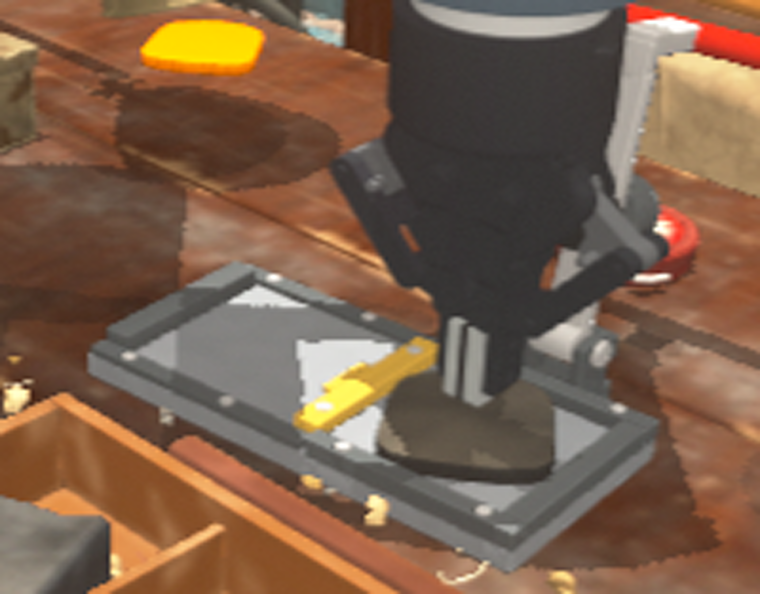

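drive_tool([
  [0, [0, 0.5, 0], 0],
  [0, [0, 1.0, 0], 0],
  [0, [0, 1.3, 0], 0],
  [0, [0, 1.3, 0], 0],
  [0, [0, 1.3, 0], 0],
])

```text
time_s: 10.92
position: [486.2, -402.1, 25.5]
tcp_rot: [-0.088, 2.18, -2.18]
contact_force: [0.8, 0.3, 0.7]
finger_gap: -0.3
```

drive_tool([
  [0, [0, 0.1, 0], 0],
  [0, [0, 0.2, 0], 0],
  [0, [0, 0.2, 0], 0],
])

```text
time_s: 11.17
position: [486.3, -402.1, 23.5]
tcp_rot: [-0.088, 2.18, -2.18]
contact_force: [-0.2, 0.3, 0.1]
finger_gap: 0.2
```

drive_tool([
  [0, [0, 0.05, 0], 0],
  [0, [0, 0.1, 0], 0],
  [0, [0, 0.1, 0], 0],
])

```text
time_s: 11.42
position: [486.3, -402.1, 22.5]
tcp_rot: [-0.088, 2.18, -2.18]
contact_force: [0.6, 0.2, -0.5]
finger_gap: 0.1
```

drive_tool([
  [0, [0, 0.05, 0], 0],
  [0, [0, 0.05, 0], 0],
  [0, [0, 0.05, 0], 0],
])

```text
time_s: 11.67
position: [486.3, -402.1, 22.1]
tcp_rot: [-0.088, 2.18, -2.18]
contact_force: [0.6, -1.2, 0.2]
finger_gap: 0.2
```

drive_tool([
  [0, [0, 0.05, 0], 0],
  [0, [0, 0.05, 0], 0],
  [0, [0, 0.05, 0], 0],
])

```text
time_s: 11.92
position: [486.3, -402.2, 22.0]
tcp_rot: [-0.088, 2.18, -2.18]
contact_force: [-1.3, 2.0, 7.7]
finger_gap: -0.1
```

drive_tool([
  [0, [0, 0.04, 0], 0],
  [0, [0, 0.04, 0], 0],
  [0, [0, 0.04, 0], 0],
])

```text
time_s: 12.17
position: [486.3, -402.2, 22.0]
tcp_rot: [-0.088, 2.18, -2.18]
contact_force: [-3.1, 3.1, 14.8]
finger_gap: -0.1
```

drive_tool([
  [0, [0, 0.04, 0], 0],
  [0, [0, 0.09, 0], 0],
  [0, [0, 0.09, 0], 0],
])

```text
time_s: 12.42
position: [486.4, -402.2, 21.9]
tcp_rot: [-0.088, 2.179, -2.181]
contact_force: [-7.3, 5.8, 28.7]
finger_gap: -0.0
```

drive_tool([
  [0, [0, 0, -0.2], 0],
  [0, [0, 0, -0.4], 0],
  [0, [0, 0, -0.6], 0],
  [0, [0, 0, -0.6], 0],
])

```text
time_s: 12.75
position: [487.1, -398.1, 22.0]
tcp_rot: [-0.085, 2.174, -2.183]
contact_force: [-0.4, -5.0, 17.4]
finger_gap: 0.1
```

drive_tool([
  [0, [0, 0.08, 0], 0],
  [0, [0, 0.08, -0.2], 0],
  [0, [0, 0.08, -0.4], 0],
  [0, [0, 0.08, -0.6], 0],
  [0, [0, 0.08, -0.6], 0],
])

```text
time_s: 13.17
position: [487.4, -393.4, 21.9]
tcp_rot: [-0.083, 2.171, -2.185]
contact_force: [0.2, -9.4, 24.1]
finger_gap: 0.5
```

Run:
```python
from h import *
shift([L((-3,24,22))],0.0885-np.pi/2)
from workcell import eyes
a=eyes.read_camera("scene")["frame"][:,:,::-1]; cv2.imwrite("pics/s9.png",cv2.resize(a[260:400,280:440],None,fx=4.5,fy=4.2,interpolation=cv2.INTER_CUBIC))
```

```text
t 13.17 pos [ 487.4 -393.4   21.9] jig [ -0.9 -43.2  21.9] head -1.49 F [ 0.2 -9.4 24.1] gap 0.5 q [-0.77  0.74  1.53 -0.    0.86  0.72]
[ 0.26 -0.05 -6.72] -0.008
```

View pics/s9.png

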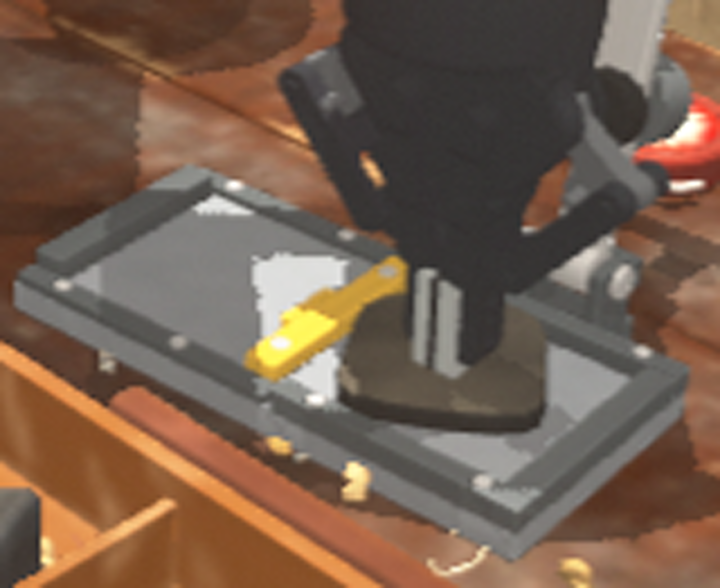

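drive_tool([
  [0, [0, 0.08, 0], 0],
  [0, [0, 0.08, 0], 0],
])

```text
time_s: 13.38
position: [487.5, -393.4, 21.9]
tcp_rot: [-0.083, 2.17, -2.185]
contact_force: [-3.5, -7.4, 37.2]
finger_gap: -0.1
```

drive_tool([
  [0, [0.03, 0.02, -0.2], 0],
  [0, [0.06, 0.03, -0.4], 0],
  [0, [0.1, 0.03, -0.6], 0],
  [0, [0.13, 0.03, -0.8], 0],
  [0, [0.15, 0.03, -1.0], 0],
])

```text
time_s: 13.8
position: [486.6, -385.3, 21.9]
tcp_rot: [-0.079, 2.166, -2.187]
contact_force: [2.2, -16.3, 31.5]
finger_gap: 0.1
```

drive_tool([
  [0, [0.02, 0.04, -0.2], 0],
  [0, [0.04, 0.04, -0.4], 0],
  [0, [0.06, 0.05, -0.6], 0],
  [0, [0.08, 0.05, -0.8], 0],
  [0, [0.1, 0.05, -1.0], 0],
])

```text
time_s: 14.22
position: [485.4, -376.0, 21.9]
tcp_rot: [-0.078, 2.164, -2.188]
contact_force: [2.8, -18.2, 37.4]
finger_gap: 0.2
```

```bash
cat > look.py <<'E'
import sys
from h import *
shift([L((-3,24,22))],0.0885-np.pi/2)
from workcell import eyes
a=eyes.read_camera("scene")["frame"][:,:,::-1]; cv2.imwrite(f"pics/{sys.argv[1]}.png",cv2.resize(a[260:400,280:440],None,fx=4.5,fy=4.2,interpolation=cv2.INTER_CUBIC))
E
python3 look.py s10
```

```text
t 14.22 pos [ 485.4 -376.    21.9] jig [ -1.4 -25.7  21.9] head -1.49 F [  2.8 -18.2  37.4] gap 0.2 q [-0.76  0.73  1.57 -0.    0.83  0.74]
[ 0.2  -0.07 -4.97] -0.008
```

View pics/s10.png

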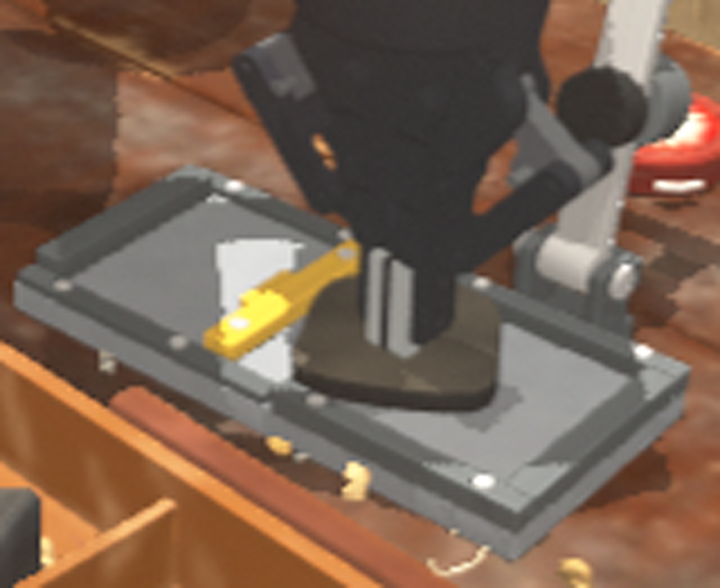

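drive_tool([
  [0, [0.02, 0, -0.2], 0],
  [0, [0.04, 0, -0.4], 0],
  [0, [0.06, 0, -0.6], 0],
  [0, [0.08, 0, -0.8], 0],
  [0, [0.08, 0, -1.0], 0],
  [0, [0.08, 0, -1.2], 0],
])

```text
time_s: 14.77
position: [483.7, -364.1, 21.9]
tcp_rot: [-0.078, 2.164, -2.188]
contact_force: [1.5, -18.8, 38.3]
finger_gap: -0.1
```

drive_tool([
  [0, [0, 0, -0.2], 0],
  [0, [0, 0, -0.4], 0],
  [0, [0, 0, -0.6], 0],
  [0, [0, 0, -0.8], 0],
  [0, [0, 0, -1.0], 0],
  [0, [0, 0, -1.2], 0],
])

```text
time_s: 15.27
position: [482.8, -352.2, 21.9]
tcp_rot: [-0.078, 2.164, -2.188]
contact_force: [-0.4, -18.8, 39.8]
finger_gap: 0.2
```

```bash
python3 look.py s11
```

```text
t 15.27 pos [ 482.8 -352.2   21.9] jig [-1.9 -1.7 21.9] head -1.49 F [ -0.4 -18.8  39.8] gap 0.2 q [-0.73  0.72  1.61 -0.    0.8   0.76]
[ 0.13 -0.04 -2.57] -0.008
```

View pics/s11.png

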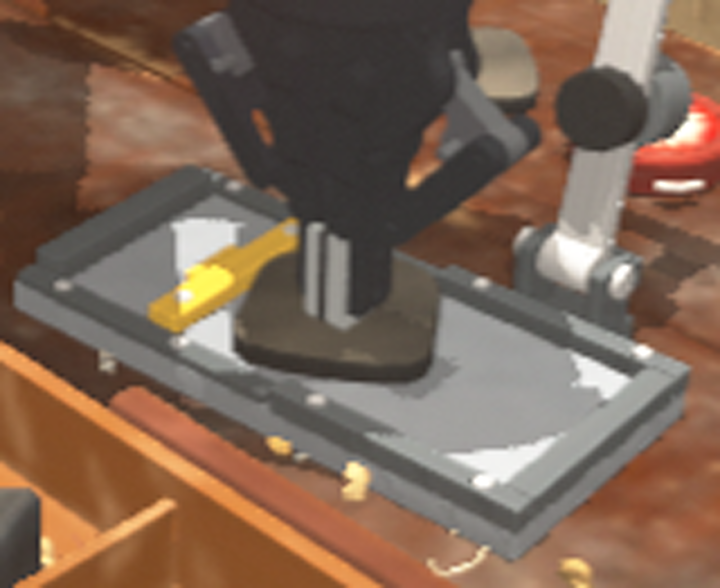

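drive_tool([
  [0, [0, -0.01, -0.2], 0],
  [0, [0, -0.02, -0.4], 0],
  [0, [0, -0.02, -0.6], 0],
  [0, [0, -0.02, -0.8], 0],
  [0, [0, -0.02, -1.0], 0],
  [0, [0, -0.02, -1.2], 0],
  [0, [0, -0.02, -1.4], 0],
  [0, [0, -0.02, -1.6], 0],
])

```text
time_s: 15.98
position: [481.4, -336.0, 21.9]
tcp_rot: [-0.078, 2.164, -2.187]
contact_force: [-0.6, -19.2, 39.5]
finger_gap: -0.3
```

drive_tool([
  [0, [0, 0, -0.1], 0],
  [0, [0, 0, -0.2], 0],
  [0, [0, 0, -0.3], 0],
  [0, [0, 0, -0.4], 0],
])

```text
time_s: 16.32
position: [481.1, -332.0, 21.9]
tcp_rot: [-0.078, 2.164, -2.187]
contact_force: [-0.6, -19.9, 41.0]
finger_gap: -0.1
```

```bash
python3 look.py s12
```

```text
t 16.32 pos [ 481.1 -332.    21.9] jig [-1.8 18.4 21.9] head -1.49 F [ -0.6 -19.9  41. ] gap -0.1 q [-0.71  0.7   1.65 -0.    0.78  0.79]
[ 0.12 -0.02 -0.55] -0.008
```

View pics/s12.png

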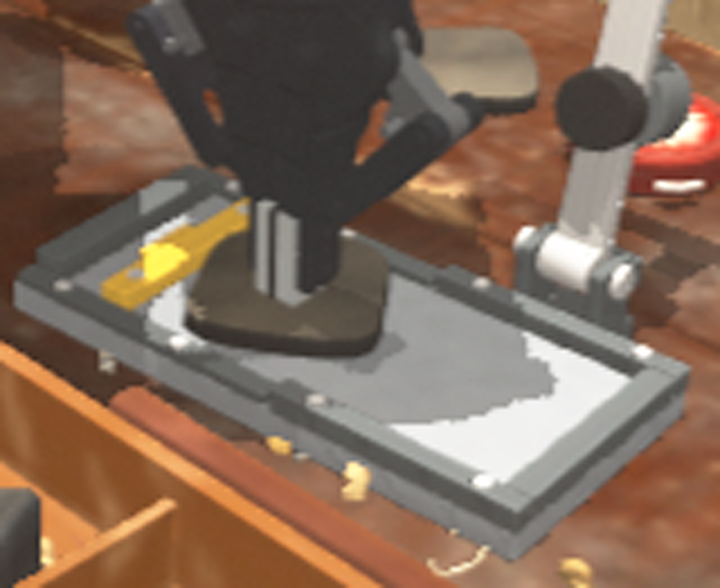

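drive_tool([
  [0, [0, -0.01, -0.1], 0],
  [0, [0, -0.01, -0.2], 0],
  [0, [0, -0.01, -0.3], 0],
  [0, [0, -0.01, -0.4], 0],
  [0, [0, -0.01, -0.5], 0],
])

```text
time_s: 16.78
position: [480.7, -326.9, 21.9]
tcp_rot: [-0.078, 2.164, -2.187]
contact_force: [-0.4, -19.1, 39.8]
finger_gap: 0.1
```

```bash
python3 look.py s13
python3 - <<'E'
from h import *
# near lower front corner etc: keeper -y face top near end (x=-39,z=22) predicted for joint values
for j in (0.06,.065,.07,.075):
    y=-11.5+1000*j
    for q in((-39,y,22),(-39,y+12,22),(39,y+12,22)):
        p=proj("scene",L(q)); print(j,q[0],((p-[280,260]+.4)*[4.5,4.2]).round(),end=" ")
    print()
E
```

```text
t 16.78 pos [ 480.7 -326.9   21.9] jig [-1.7 23.6 21.9] head -1.49 F [ -0.4 -19.1  39.8] gap 0.1 q [-0.7   0.7   1.65 -0.    0.77  0.79]
[ 0.13 -0.01 -0.04] -0.008
0.06 -39 [145. 303.] 0.06 -39 [118. 289.] 0.06 39 [270. 199.] 
0.065 -39 [133. 297.] 0.065 -39 [106. 284.] 0.065 39 [259. 194.] 
0.07 -39 [122. 291.] 0.07 -39 [ 95. 278.] 0.07 39 [248. 189.] 
0.075 -39 [111. 286.] 0.075 -39 [ 84. 273.] 0.075 39 [237. 185.]
```

View pics/s13.png

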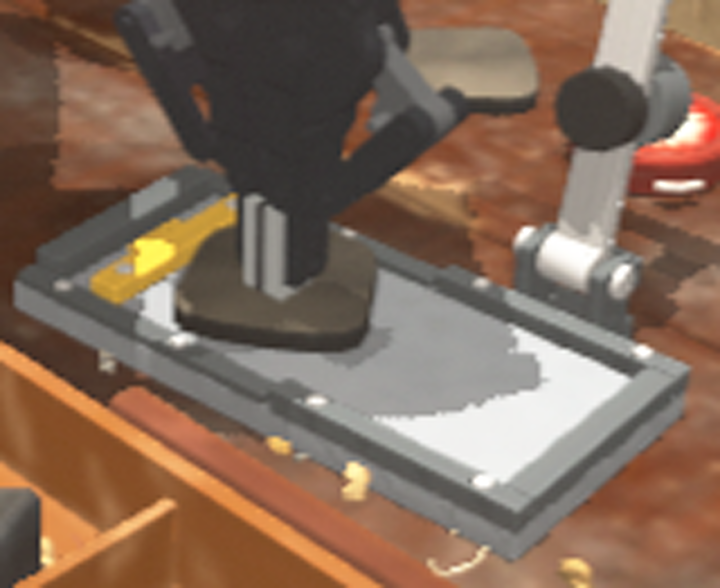

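drive_tool([
  [0, [0, -0.01, -0.05], 0],
  [0, [0, -0.01, -0.1], 0],
  [0, [0, -0.01, -0.15], 0],
  [0, [0, -0.01, -0.2], 0],
])

```text
time_s: 17.17
position: [480.4, -324.9, 21.9]
tcp_rot: [-0.078, 2.165, -2.187]
contact_force: [-0.5, -20.8, 38.4]
finger_gap: 0.2
```

drive_tool([
  [0, [0, 0, -0.05], 0],
  [0, [0, 0, -0.1], 0],
  [0, [0, 0, -0.15], 0],
  [0, [0, 0, -0.2], 0],
])

```text
time_s: 17.5
position: [480.5, -323.7, 21.9]
tcp_rot: [-0.078, 2.163, -2.188]
contact_force: [-1.2, -27.5, 36.0]
finger_gap: 0.3
```

drive_tool([
  [0, [0, 0, -0.05], 0],
  [0, [0, 0, -0.1], 0],
  [0, [0, 0, -0.15], 0],
  [0, [0, 0, -0.2], 0],
])

```text
time_s: 17.83
position: [480.6, -321.8, 21.9]
tcp_rot: [-0.077, 2.163, -2.188]
contact_force: [0.7, -30.5, 34.9]
finger_gap: 0.0
```

```bash
python3 look.py s14
```

```text
t 17.83 pos [ 480.6 -321.8   21.9] jig [-1.4 28.7 21.9] head -1.49 F [  0.7 -30.5  34.9] gap 0.0 q [-0.69  0.7   1.66 -0.    0.76  0.8 ]
[ 0.16 -0.01  0.47] -0.008
```

View pics/s14.png

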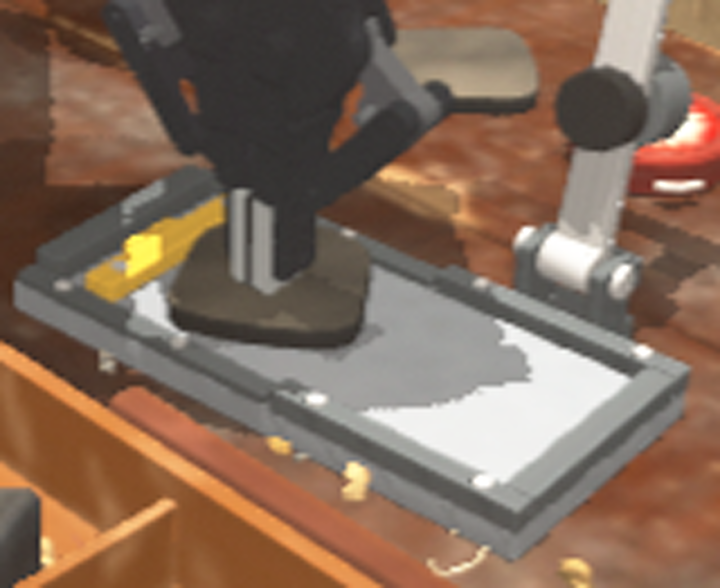

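drive_tool([
  [0, [0, -0.3, 0], 0],
  [0, [0, -1.5, 0], 0],
  [0, [0, -4, 0], 0],
  [0, [0, -8, 0], 0],
  [0, [0, -12, 0], 0],
  [0, [0, -16, 0], 0],
  [0, [0, -20, 0], 0],
  [0, [0, -24, 0], 0],
])

```text
time_s: 18.55
position: [475.2, -314.8, 260.9]
tcp_rot: [-0.089, 2.181, -2.18]
contact_force: [1.0, -0.2, -0.8]
finger_gap: -0.1
```

drive_tool([
  [0, [4, 0, 3], 0],
  [0, [8, 0, 7], 0],
  [0, [11, -2, 11], 0],
  [0, [11, -5, 15], 0],
  [0, [11, -8, 19], 0],
  [0, [11, -8, 22], 0],
  [0, [11, -8, 22], 0],
])

```text
time_s: 19.13
position: [383.2, -546.2, 340.7]
tcp_rot: [-0.086, 2.178, -2.182]
contact_force: [0.4, 0.4, -0.3]
finger_gap: 0.3
```

```bash
python3 look.py s15
python3 - <<'E'
from workcell import eyes
import cv2
a=eyes.read_camera("top")["frame"][:,:,::-1];cv2.imwrite("pics/top15.png",a)
cv2.imwrite("pics/t15.png",cv2.resize(a[200:320,320:480],None,fx=5,fy=5,interpolation=cv2.INTER_CUBIC))
a=eyes.read_camera("scene")["frame"][:,:,::-1];cv2.imwrite("pics/scene15.png",a)
E
```

```text
t 19.13 pos [ 383.2 -546.2  340.7] jig [-118.2 -186.2  340.7] head -1.491 F [ 0.4  0.4 -0.3] gap 0.3 q [-1.05  0.48  1.07 -0.    1.59  0.44]
[-11.32  31.84 -21.18] -0.009
```

View pics/s15.png

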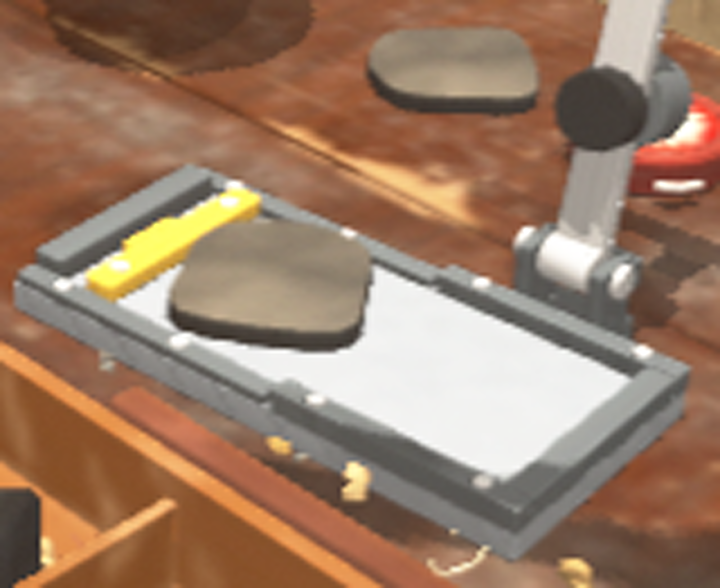

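View pics/t15.png

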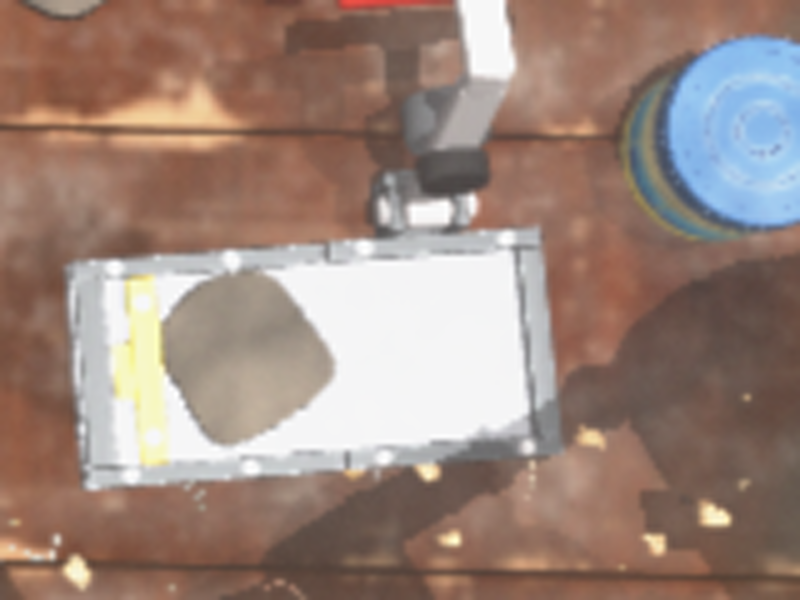

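Run:
```python
from h import *
f=lambda u,v:(320+u/5-0.4,200+v/5-0.4)
for u,v in [(157,280),(168,462),(125,278),(140,466)]: print("keeper",J(ray("top",*f(u,v),22)).round(1))
for u,v in [(113,372)]: print("tab",J(ray("top",*f(u,v),22)).round(1))
for u,v in [(162,350),(335,370),(240,270),(230,446)]: print("pad",J(ray("top",*f(u,v),22)).round(1))
for u,v in [(104,268),(118,465)]: print("endblock",J(ray("top",*f(u,v),22)).round(1))
# overlay before/after
f=lambda u,v:(320+u/6-0.4,225+v/6-0.4)
for u,v in [(397,168),(412,388),(362,170),(388,392),(345,280)]: print("start",J(ray("top",*f(u,v),22)).round(1))
a=cv2.imread("pics/top0.png")[:,:,2].astype(int);
# keeper column profile subpix: yellow mask centroid
for n in("top0","top15"):
    im=cv2.imread(f"pics/{n}.png"); h=cv2.cvtColor(im,cv2.COLOR_BGR2HSV); m=cv2.inRange(h,(22,90,150),(35,255,255)); m[:240]=0;m[:, :325]=0;m[300:]=0;m[:,430:]=0
    ys,xs=np.nonzero(m); print(n,len(xs),xs.min(),xs.max(),ys.min(),ys.max(),J(ray("top",xs.mean(),ys.mean(),22)).round(2))
```

```text
keeper [36.6 63.1 22. ]
keeper [-39.3  64.5  22. ]
keeper [38.4 76.4 22. ]
keeper [-40.1  76.3  22. ]
tab [-0.5 84.4 22. ]
pad [ 7.2 63.4 22. ]
pad [-6.2 -7.9 22. ]
pad [38.3 28.1 22. ]
pad [-34.5  38.3  22. ]
endblock [43.2 84.9 22. ]
endblock [-39.1  85.3  22. ]
start [ 37.7 -10.   22. ]
start [-38.8  -8.5  22. ]
start [37.9  2.3 22. ]
start [-39.5  -0.1  22. ]
start [ 0.1 11.4 22. ]
top0 32 378 383 253 289 [-1.0e-02  3.3e+00  2.2e+01]
top15 13 346 352 255 279 [10.95 71.43 22.  ]
```

Run:
```python
from h import *
a=cv2.imread("pics/scene0.png");b=cv2.imread("pics/scene15.png")
for n,(x0,y0,x1,y1) in dict(tap=(355,260,405,292),tin=(404,278,447,308),jar=(460,312,540,395)).items():
    print(n,cv2.phaseCorrelate(cv2.cvtColor(a[y0:y1,x0:x1],6).astype(np.float32),cv2.cvtColor(b[y0:y1,x0:x1],6).astype(np.float32)))
from workcell import r
r.finish_job()
```

```text
tap ((0.08856318116129458, 0.02482533323026992), 0.9129456907510758)
tin ((0.8886445756834576, 0.11784983636506219), 0.4033280121838605)
jar ((-0.020945372110986682, -0.006968185150299178), 0.959869394964642)
the job is handed in; nothing more can be done
```

I finished the job and handed it in at about 19 s on the robot's clock. I gripped the clamp bar by its red handle, swung it over and let it go on its rest. Then I pressed on the pad with shut fingers and drew it along the deck with the keeper ahead of it.

**Last checks**
- **Clamp bar:** its handle is within about 1 pixel of where it should be at 1.8 rad, so it lies on its rest.
- **Keeper:** its face measures at jig y of about 63.8 mm, which is about 0.075 m on its slide. The tab lies against the end block, and the drag force rose from about 19 N to 30 N there, which fits a hard stop. The calibration is only good to about 2 mm.
- **Heel pad:** it lies flat, with its front edge at 63.4 mm, touching the keeper.
- **Pressing force:** every vertical reading I took was 41 N or less. At the stop, 30 N sideways and 35 N down combine to about 46 N, still under 60 N. I only saw readings at the end of each move, so a brief peak between them would not show.
- **Other things on the bench:** the other heel pad showed no movement between the first and last pictures. The tin's comparison gave 0.9 pixel with a weak match, probably because the lifted bar and its shadow fall across that view. I did not measure the tack box; the arm did not go knowingly near it.

**Disagreement:** the handle's real arc was about 2 mm off my estimate, which put up to about 35 N on the wrist, so I corrected it twice on the way.

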